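# Weigh a guide bushing and press it onto its pillar

### The job

Set the bushing from the green mat gently on the empty pan of the balance, let go and let the beam settle to see whether it is heavier or lighter than the brass weight on the other pan. Then slide it down the pillar on the red block if it is the heavy kind, or on the blue block if it is the light kind, pushing the brass collar under it fully home without forcing it, and let go. Leave the other bushing in the yellow tray, and leave the wrench, cup and jar alone.

Things in the scene. Friction and masses are not known exactly. Their poses are not given: they have to be found in the camera images.
- bushing_a_mid (a point): copper-coloured plain guide bushing, a tube standing on end: outside diameter 40 mm, bore diameter 26 mm, height 70 mm. This point is its centre, on the bore axis 35 mm above its lower end; z is along the bore. The two bushings look exactly alike: one is solid (570 to 630 g) and the other sintered (380 to 420 g); which of them is which, and which lies on the mat, is not told.
- bushing_b_mid (a point): copper-coloured plain guide bushing, a tube standing on end: outside diameter 40 mm, bore diameter 26 mm, height 70 mm. This point is its centre, on the bore axis 35 mm above its lower end; z is along the bore. The two bushings look exactly alike: one is solid (570 to 630 g) and the other sintered (380 to 420 g); which of them is which, and which lies on the mat, is not told.
- mat: green mat 100 x 100 mm, 4 mm thick, fixed on the bench; origin: centre of its underside. One of the bushings stands on it within 15 mm of its middle: the one to weigh.
- tray: yellow tray 100 x 100 mm, floor 4 mm above the bench, rim 8 mm high, fixed; origin: centre of its underside. The other bushing stands in it, within 10 mm of its middle.
- balance: beam balance: grey base 110 x 150 mm, fixed, with the pivot of the beam 105 mm above the bench over its middle; the beam lies along its y axis. Origin: centre of the underside. The fixed brass weight (40 mm diameter, top about 185 mm above the bench) sits on the pan at its -y end, the empty pan is at its +y end. It must not be pushed hard: at most 15 N.
- pan (a point): centre of the upper face of the empty pan (flat disc of 80 mm diameter, 5 mm thick, 140 mm from the pivot along the beam, 122 mm above the bench when the beam is level). It moves and tilts with the beam; z is the pan's normal.
- beam (a joint): tilt of the beam (rad): 0 level, positive when the empty pan's end is down. Stops at -0.12 and 0.12. Unloaded it rests at -0.12 (pan up, about 17 mm above level); pushing the pan down takes 2 to 5 N. The brass weight is 500 g: with a heavy bushing in the middle of the pan the beam settles at about +0.05 to +0.1, with a light one at about -0.05 to -0.1, within 2 s. A red pointer hangs from the pivot.
- post_red: red block for the heavy bushing: 85 x 85 x 18 mm, fixed, with an upright steel pillar of 24 mm diameter ending 84 mm above the bench (last 2 mm taper to 22.4 mm). The pillar stands up to 4.5 mm off the block's centre along both its sides, differently each time; this is not in the pose: feel or see it. Origin: centre of the block's underside; z up. Push with at most 35 N.
- post_blue: blue block for the light bushing: 85 x 85 x 18 mm, fixed, with an upright steel pillar of 24 mm diameter ending 84 mm above the bench (last 2 mm taper to 22.4 mm). The pillar stands up to 4.5 mm off the block's centre along both its sides, differently each time; this is not in the pose: feel or see it. Origin: centre of the block's underside; z up. Push with at most 35 N.
- collar_red (a joint): brass collar (42 mm diameter, 12 mm high) that slides on the pillar of the red block: 0 when it lies on the block (its top is then 30 mm above the bench), growing to 0.024 m as it stands higher. It starts 10 to 22 mm up and is held by about 9 N of friction, more than a bushing's weight; it stays where it is pushed and stops firmly at 0.
- collar_blue (a joint): brass collar (42 mm diameter, 12 mm high) that slides on the pillar of the blue block: 0 when it lies on the block (its top is then 30 mm above the bench), growing to 0.024 m as it stands higher. It starts 10 to 22 mm up and is held by about 9 N of friction, more than a bushing's weight; it stays where it is pushed and stops firmly at 0.
- wrench: steel wrench, 130 mm long, lying on the bench; origin: under its middle. To be left alone.
- cup: white cup, 68 mm diameter, 85 mm high, standing on the bench; origin: centre of its underside. To be left alone.
- jar: amber jar with dark cap, 60 mm diameter, 70 mm high; origin: centre of its underside. To be left alone.
Not all that is in view belongs to the job. Several things look just like the post_red: the one meant starts farthest from the robot's base. Leave any purple look-alike of the part that bears bushing_a_mid alone.

How it is judged:
On the way:
1. the bushing from the mat stands on the pan, let go, and the beam has settled, while the other is in the tray ((((horizontal distance between bushing_a_mid and pan below 0.022 m and z of bushing_a_mid in the frame of pan below 0.04 m and contact force between the fingers and bushing_a below 0.05 N and velocity of joint beam between -0.04 and 0.04 rad/s) and (horizontal distance between bushing_b_mid and tray below 0.035 m and angle between bushing_b_mid's own z axis and vertical below 0.1 rad and height (world z) of bushing_b_mid below 0.06 m)) or ((horizontal distance between bushing_b_mid and pan below 0.022 m and z of bushing_b_mid in the frame of pan below 0.04 m and contact force between the fingers and bushing_b below 0.05 N and velocity of joint beam between -0.04 and 0.04 rad/s) and (horizontal distance between bushing_a_mid and tray below 0.035 m and angle between bushing_a_mid's own z axis and vertical below 0.1 rad and height (world z) of bushing_a_mid below 0.06 m)))), for 0.4 s.
At the end, for the whole second after the job is handed in: The weighed bushing is on the pillar where it belongs (heavy: red block, light: blue block), upright, at rest and let go, with the collar under it within 2 mm of the block and the bushing threaded on the pillar, within 2.5 mm of fully home; the other bushing stands in the yellow tray ((((horizontal distance between bushing_a_mid and post_red below 0.01 m and z of bushing_a_mid in the frame of post_red below 0.0675 m and value of joint collar_red below 0.002 m and angle between bushing_a_mid's own z axis and vertical below 0.06 rad and linear speed of bushing_a below 0.02 m/s) and (horizontal distance between bushing_b_mid and tray below 0.035 m and angle between bushing_b_mid's own z axis and vertical below 0.1 rad and height (world z) of bushing_b_mid below 0.06 m)) or ((horizontal distance between bushing_b_mid and post_blue below 0.01 m and z of bushing_b_mid in the frame of post_blue below 0.0675 m and value of joint collar_blue below 0.002 m and angle between bushing_b_mid's own z axis and vertical below 0.06 rad and linear speed of bushing_b below 0.02 m/s) and (horizontal distance between bushing_a_mid and tray below 0.035 m and angle between bushing_a_mid's own z axis and vertical below 0.1 rad and height (world z) of bushing_a_mid below 0.06 m)))); the robot touches nothing.
It fails at once if the balance is pushed with more than 15 N (contact force between balance and anything else above 15 N).
It fails at once if the red pillar station is pushed with more than 35 N (contact force between post_red and anything else above 35 N).
It fails at once if the blue pillar station is pushed with more than 35 N (contact force between post_blue and anything else above 35 N).
It fails at once if the wrench, cup or jar is moved by more than 20 mm (distance of any of wrench, cup, jar from where it was at the start of the episode above 0.02 m).
It also fails if it takes over 72 s, if anything falls off the work surface, if the arm or the gripper's body presses on something with over 40 N, if the wrist force passes 120 N, or if a joint passes its speed limit or range.

### The arm

A 6-joint arm with a two-finger parallel gripper is mounted at the origin on the work surface. World frame = base frame: x ahead of the robot, y to its left, z up, the work surface at z = 0. Lengths are in m, angles in rad, forces in N, time in s.
With the tool pointing down it reaches from about 0.325 to 0.775 m from the base axis. Payload 5.5 kg.
Tool frame: the origin (TCP) lies at the very end of the fingers, on their centre line; the grasp point (between the pads) lies 19 mm behind it; z points along the fingers, x is the direction in which the jaws open and shut, and the axes are right-handed (so a half turn about z gives the same grasp; the last joint's range is limited). The gripper opens to 88 mm and grips with 3 to 60 N. Pads are 20 mm wide; open, the fingers measure 115 mm over their backs; the gripper's body (75 mm by 178 mm) begins 61 mm behind the grasp point.
Start: joints at [1.102, 0.091, 1.231, -0, 1.82, -0.057], TCP at [0.24, 0.55, 0.223] pointing down, gripper open.
Joint ranges: [-2.87, 2.87], [-0.86, 2.18], [0.17, 2.46], [-1.51, 4.65], [0.06, 2.69], [-2.65, 2.65]. Speed limits (rad/s): [2.57, 2.57, 3.01, 3.14, 3.14, 3.14].

### API

Orientations are given as [roll, pitch, yaw] about the fixed x, y, z axes, in that order (R = Rz(yaw) Ry(pitch) Rx(roll)).
In Python, from plant import readout, cams, manip gives the robot as it stands.
- The arm moves only by the shell command python3 -m handwheel 'ROWS' [OPENING]. ROWS is JSON, a list that holds one entry, the list of rows, each a list of 6 numbers: the shift along the tool's x, y, z in units of 30 mm (1.0 is 30 mm), then the turn, a rotation vector about the tool's x, y, z in units of 6 degrees (1.0 is 6 degrees). In form: [[[x, y, z, wx, wy, wz], ...]]. A call has 1 to 12 rows; each row is the pose to reach, as a shift and turn from the pose measured when the call began, along the tool's axes at that moment; what a row does not reach only later rows make up. A row lasts 1/10 s, in which the tool goes at most 50 mm and 8.59 degrees, less where a joint would pass 70% of its speed; a pose out of reach is approached as far as the arm can. A call with a gripper value outside its range is refused whole. OPENING is the closure, from 0 (fully open) to 1 (shut), set as the call begins (- or left out, the last holds). The fingers move at their own pace and stop on an object; the grip force is fixed at half the most. Time passes only in rows, so rows that repeat a pose let the fingers close. It gives the time, the measured TCP pose, the force and the opening at its end, in the units of the state.
- readout.get_obs(): the state, without advancing time (a new reading comes with each control period).
- cams.snapshot(name): name is "scene" or "side" or "wrist"; returns a dict with "image" (384x512x3 uint8, red, green, blue), "depth" (384x512 float32, m along the optical axis (not along the pixel's ray), 0 where there is no reading), "K" (3x3 intrinsics, pixels), "rvec" (rotation vector, rad) and "tvec" (3), from world to camera coordinates, as OpenCV has them; the wrist camera has in their place "hand_eye" (4x4, takes a point from camera to tool coordinates, whose origin is the TCP and whose axes are the tool frame's). Camera axes: x right, y down, z forward; pixel columns grow to the right and rows downward; lengths in m; the calibration is good to about 2 mm. A picture is of the moment at which its call begins: read the wrist's pose just before it.
- manip.finish_job(): hands the job in, once; it reports no verdict.
The state is a dict: "time": time; "q": joint angles; "qvel": joint speeds; "effort": joint torques, N m; "ee_pos": TCP position; "ee_rot": TCP orientation; "wrist_force": force on the tool from outside, world axes, zero at the start; "wrist_torque": the same for the moment, N m; "opening": finger opening in m.
Only numpy, scipy, OpenCV 4.12 (cv2) and the standard library are available. Lean on these libraries where they do the work, as an engineer would, in place of code of your own. Each camera call takes 0.05 s, during which the arm holds its last target.

## Working session

There is one attempt and no reset: what is moved stays moved. The work goes in short steps, Python scripts to look and compute and a shell command to move; the robot and the scene stay as the last step left them, time stands still between calls to the robot, and variables do not carry over. Pictures are saved under pics/ and viewed, and the job is handed in when it is done.

```bash
ls; mkdir -p pics
cat > h.py <<'E'
import numpy as np, cv2
from plant import readout, cams, manip
def snap(n,fn=None):
    s=cams.snapshot(n)
    if fn: cv2.imwrite('pics/'+fn,s['image'][:,:,::-1])
    return s
def world(s):
    """HxWx3 world points from depth for fixed cams"""
    K=s['K'];d=s['depth'];v,u=np.indices(d.shape)
    P=np.stack([(u-K[0,2])/K[0,0]*d,(v-K[1,2])/K[1,1]*d,d],-1)
    R=cv2.Rodrigues(np.array(s['rvec'],float))[0]
    return (P-np.array(s['tvec']).ravel())@R
E
python3 - <<'E'
from h import *
o=readout.get_obs();print(o)
for n in('scene','side','wrist'):
    s=snap(n,n+'0.png');np.savez(n+'0.npz',**s)
    print(n,s['K'].tolist(),{k:np.array(s[k]).tolist() for k in s if k in('rvec','tvec','hand_eye')})
E
```

```text
pics
{'time': 0.0, 'q': array([ 1.10232675e+00,  9.18691990e-02,  1.23188379e+00, -4.21497185e-05,
        1.81980995e+00, -5.66927619e-02]), 'qvel': array([-1.09787163e-03, -5.98464860e-04,  4.95581754e-04, -1.34378177e-03,
       -6.37687424e-05, -5.09843038e-04]), 'effort': array([-2.36848327e-04, -4.46463668e+01, -4.06432772e+01,  6.96478318e-02,
        2.96564098e-02, -1.23532609e-04]), 'ee_pos': array([0.24001681, 0.54957147, 0.22150189]), 'ee_rot': array([-3.14152182e+00,  1.96943778e-03,  1.15900923e+00]), 'wrist_force': array([ 0.2975455 , -0.01250703, -0.52326428]), 'wrist_torque': array([-0.01731059,  0.01534042, -0.02507274]), 'opening': 0.08781621069451388}
scene [[358.9284469546319, 0.0, 253.10959415440158], [0.0, 358.9284469546319, 181.16257092559024], [0.0, 0.0, 1.0]] {'rvec': [2.305554409167382, 1.0058005506008498, -0.37193487026623023], 'tvec': [-0.3443993142611277, -0.22196145363827852, 1.3901326138309698]}
side [[425.0567816865534, 0.0, 255.56299272367326], [0.0, 425.0567816865534, 193.7005497496583], [0.0, 0.0, 1.0]] {'rvec': [2.2113333708583047, -0.9326851833267855, 0.4050962756683354], 'tvec': [-0.3470125957432544, 0.3166141239415219, 1.0344143339710405]}
wrist [[331.98265885747605, 0.0, 258.25350684337377], [0.0, 331.98265885747605, 191.77715900511743], [0.0, 0.0, 1.0]] {'hand_eye': [[0.9999984456773692, -0.0004132427606719795, -0.001714022539460383, 0.0007059526280019934], [0.0008219017631826028, 0.9693156189662202, 0.24581813461505383, -0.06609787354905573], [0.0015598462541875598, -0.2458191612925115, 0.969314451981971, -0.16273697272945556], [0.0, 0.0, 0.0, 1.0]]}
```

View pics/scene0.png

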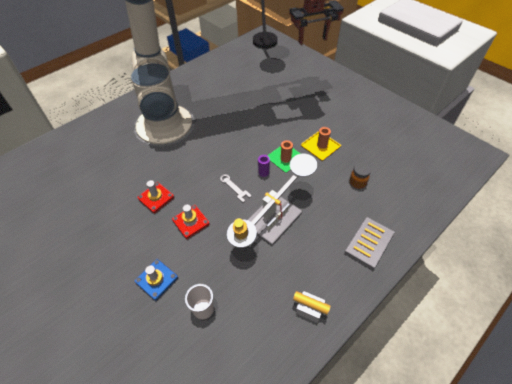

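View pics/side0.png

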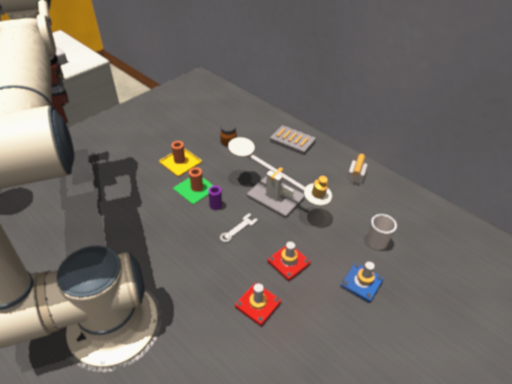

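View pics/wrist0.png

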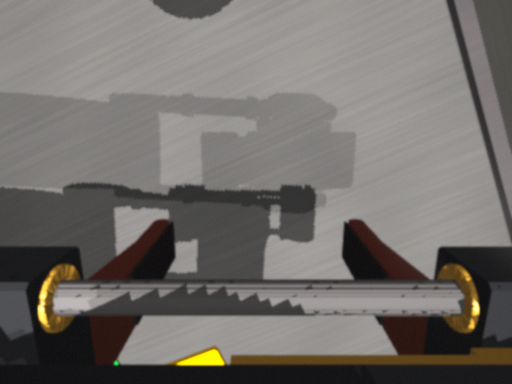

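The scene view shows two red blocks, at (156,196) and (190,220), and a blue block at (156,279). There are copper bushings on the green mat (286,152) and in the yellow tray (323,138), a purple look-alike at (264,165), and the balance with its empty pan at (303,165) and its weight at (240,230).
Things that could be taken for the bushing: mat copper (286,152), tray copper (323,138), purple (264,165). For the red post: (156,196) or (190,220).

```bash
cat > loc.py <<'E'
from h import *
def comps(s,W,mask,minpx=25):
    n,l,st,c=cv2.connectedComponentsWithStats(mask.astype(np.uint8))
    for i in range(1,n):
        if st[i,4]>=minpx:
            p=W[(l==i)&(s['depth']>0)]
            if len(p): print('   px',c[i].round(0),st[i,4],'med',np.median(p,0).round(3),'lo',np.percentile(p,3,axis=0).round(3),'hi',np.percentile(p,97,axis=0).round(3))
def masks(im):
    h=cv2.cvtColor(im,cv2.COLOR_RGB2HSV);H,S,V=[h[:,:,i].astype(int) for i in range(3)]
    return dict(red=(S>200)&((H<4)|(H>176))&(V>100),blue=(S>150)&(H>100)&(H<118)&(V>80),green=(S>150)&(H>50)&(H<80)&(V>80),
     yellow=(S>180)&(H>26)&(H<32)&(V>100),copper=(S>100)&(H<12)&(V>50)&(S<215),purple=(H>125)&(H<150)&(S>100),brass=(S>150)&(H>15)&(H<26)&(V>80),white=(S<25)&(V>200))
if __name__=='__main__':
  for n in('scene','side'):
    s=dict(np.load(n+'0.npz'));W=world(s);ok=(W[:,:,0]>.1)&(W[:,:,0]<.9)&(W[:,:,2]<.25)&(abs(W[:,:,1])<.65)
    for k,m in masks(s['image']).items():
        print(n,k);comps(s,W,m&ok)
E
python3 loc.py
```

```text
scene red
   px [156. 199.] 281 med [ 0.299 -0.23   0.017] lo [ 0.249 -0.261  0.014] hi [ 0.326 -0.183  0.021]
   px [191. 224.] 311 med [ 0.452 -0.205  0.018] lo [ 0.402 -0.232  0.013] hi [ 0.477 -0.154  0.021]
scene blue
   px [157. 281.] 502 med [ 0.536 -0.374  0.018] lo [ 0.486 -0.412  0.014] hi [ 0.564 -0.332  0.021]
scene green
   px [279. 160.] 218 med [0.432 0.185 0.004] lo [ 0.395  0.168 -0.   ] hi [0.488 0.223 0.007]
   px [294. 153.] 25 med [0.454 0.254 0.004] lo [0.438 0.231 0.   ] hi [0.461 0.264 0.016]
scene yellow
   px [319. 148.] 288 med [0.503 0.328 0.003] lo [ 0.448  0.299 -0.   ] hi [0.537 0.387 0.008]
scene copper
   px [324. 136.] 183 med [0.499 0.342 0.057] lo [ 0.437  0.333 -0.001] hi [0.513 0.416 0.075]
   px [286. 150.] 187 med [0.456 0.201 0.057] lo [ 0.385  0.19  -0.   ] hi [0.469 0.267 0.075]
   px [156. 198.] 170 med [ 0.304 -0.226  0.016] lo [ 0.228 -0.263 -0.001] hi [ 0.329 -0.173  0.022]
   px [201. 217.] 88 med [ 0.461 -0.158  0.017] lo [ 0.398 -0.181  0.001] hi [ 0.48  -0.145  0.022]
   px [177. 218.] 41 med [ 0.396 -0.217  0.015] lo [ 0.377 -0.232 
[... 3975 characters left out ...]
]
   px [364. 169.] 25 med [ 0.863 -0.136  0.042] lo [ 0.842 -0.148  0.039] hi [ 0.889 -0.126  0.046]
   px [306. 190.] 300 med [ 0.6   -0.111  0.106] lo [ 0.579 -0.167  0.1  ] hi [ 0.641 -0.006  0.112]
   px [239. 226.] 182 med [ 0.433 -0.003  0.008] lo [ 0.377 -0.018  0.005] hi [0.479 0.012 0.011]
   px [391. 227.] 36 med [ 0.675 -0.346  0.085] lo [ 0.643 -0.354  0.083] hi [ 0.7   -0.321  0.088]
   px [290. 245.] 40 med [ 0.433 -0.188  0.085] lo [ 0.425 -0.196  0.081] hi [ 0.443 -0.179  0.088]
   px [369. 265.] 47 med [ 0.524 -0.372  0.084] lo [ 0.516 -0.381  0.082] hi [ 0.534 -0.363  0.088]
   px [258. 287.] 51 med [ 0.282 -0.218  0.084] lo [ 0.272 -0.225  0.081] hi [ 0.291 -0.209  0.088]
```

```bash
cat > fit.py <<'E'
from h import *
from scipy.optimize import least_squares
def top(W,c,z0,z1,r,rob=True,sel=None):
    m=(np.hypot(W[:,:,0]-c[0],W[:,:,1]-c[1])<r)&(W[:,:,2]>z0)&(W[:,:,2]<z1)
    if sel is not None:m&=sel
    p=W[m][:,:2].astype(np.float32)
    (cx,cy),rr=cv2.minEnclosingCircle(p)
    return np.round([cx,cy,rr],4),W[m].mean(0).round(4),len(p)
if __name__=='__main__':
  for n in('scene','side'):
    s=dict(np.load(n+'0.npz'));W=world(s)
    for nm,c,z0,z1,r in(('mat',(.45,.208),.066,.085,.035),('tray',(.495,.345),.066,.085,.035),('red',(.433,-.189),.075,.095,.03),('blue',(.524,-.372),.075,.095,.03),('pan',(.58,.142),.125,.155,.06),('purple',(.44,.108),.06,.08,.03)):
        print(n,nm,*top(W,c,z0,z1,r))
    im=s['image'];
    for nm,(u,v) in ({'m':(286,155),'r':(190,216)} if n=='scene' else {'m':(196,182),'r':(290,258)}).items():
        cv2.imwrite(f'pics/{n}_{nm}.png',cv2.resize(im[v-35:v+35,u-35:u+35,::-1],(420,420),interpolation=2))
E
python3 fit.py
python3 -c "
import cv2,numpy as np
a=[cv2.imread(f'pics/{n}.png') for n in('scene_m','side_m','scene_r','side_r')]
cv2.imwrite('pics/crop0.png',cv2.resize(np.vstack([np.hstack(a[:2]),np.hstack(a[2:])]),(600,600)))"
```

```text
scene mat [0.4509 0.2095 0.0225] [0.4522 0.2086 0.0721] 69
scene tray [0.4951 0.3529 0.0214] [0.4967 0.3511 0.0714] 64
scene red [ 0.4349 -0.1911  0.0121] [ 0.4361 -0.1912  0.0827] 55
scene blue [ 0.5257 -0.3728  0.0125] [ 0.5273 -0.3739  0.0827] 74
scene pan [0.5824 0.1404 0.0404] [0.5834 0.1385 0.1379] 481
scene purple [0.4426 0.112  0.0215] [0.4429 0.1096 0.0673] 83
side mat [0.4505 0.2137 0.0227] [0.4479 0.2104 0.0732] 92
side tray [0.4933 0.3553 0.0227] [0.4928 0.3532 0.073 ] 82
side red [ 0.4315 -0.1892  0.0123] [ 0.4309 -0.1896  0.0834] 65
side blue [ 0.5231 -0.3713  0.012 ] [ 0.522  -0.372   0.0833] 73
side pan [0.5805 0.138  0.0449] [0.5792 0.1405 0.1397] 390
side purple [0.4394 0.1138 0.0214] [0.4392 0.1118 0.068 ] 110
```

View pics/crop0.png

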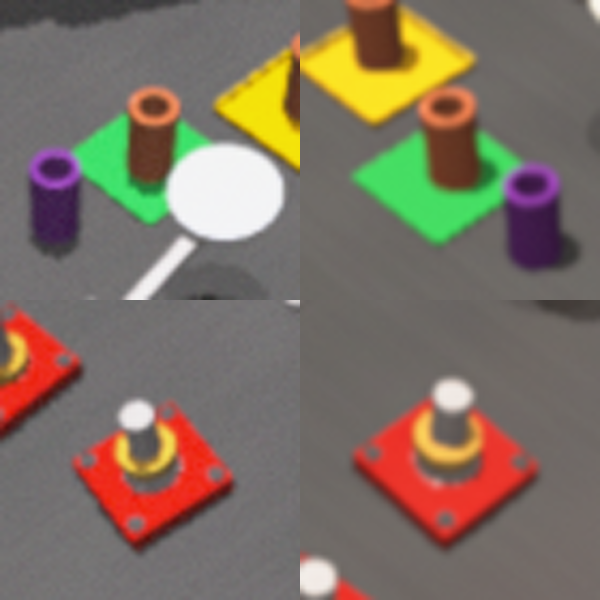

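The crop confirms a copper tube on the green mat at (286,152), with the purple tube separate, and the farther red post at (190,220). Next I work out the shift to a point above the mat bushing.

```bash
cat > to.py <<'E'
import sys
from h import *
from scipy.spatial.transform import Rotation as Ro
o=readout.get_obs()
def R(): return Ro.from_euler('xyz',o['ee_rot']).as_matrix()
t=np.array([float(a) for a in sys.argv[1:4]])
rv=None
Rt=Ro.from_euler('xyz',[np.pi,0,float(sys.argv[4]) if len(sys.argv)>4 else o['ee_rot'][2]]).as_matrix()
rv=Ro.from_matrix(R().T@Rt).as_rotvec(degrees=True)/6
print('at',o['ee_pos'].round(4),o['ee_rot'].round(4),'F',o['wrist_force'].round(2),'open',round(o['opening'],4),'t',round(o['time'],2))
print('row',(R().T@(t-o['ee_pos'])/.03).round(3),rv.round(3))
E
python3 to.py .4505 .2105 .14;python3 to.py .4505 .2105 .04
```

```text
at [0.2401 0.5496 0.2218] [-3.1415e+00  1.5000e-03  1.1590e+00] F [-0.25  0.14  0.02] open 0.0877 t 0.15
row [-7.548 10.954  2.736] [-0.001  0.014 -0.   ]
at [0.2401 0.5496 0.2218] [-3.1415e+00  1.5000e-03  1.1590e+00] F [-0.25  0.14  0.02] open 0.0877 t 0.15
row [-7.543 10.954  6.069] [-0.001  0.014 -0.   ]
```

```bash
python3 -m handwheel '[[[-7.55,10.95,2.7,0,0,0],[-7.55,10.95,2.7,0,0,0],[-7.55,10.95,2.7,0,0,0],[-7.55,10.95,2.7,0,0,0],[-7.55,10.95,2.7,0,0,0],[-7.55,10.95,2.7,0,0,0],[-7.55,10.95,2.7,0,0,0],[-7.55,10.95,2.7,0,0,0],[-7.55,10.95,2.7,0,0,0],[-7.55,10.95,2.7,0,0,0],[-7.55,10.95,2.7,0,0,0]]]' 0
python3 to.py .4505 .2105 .04
python3 - <<'E'
from h import *
s=snap('wrist','w1.png');np.savez('w1.npz',**s)
E
```

```text
time: 1.25
ee_pos: [0.45, 0.2113, 0.1413]
ee_rot: [-3.141, 0.001, 1.159]
wrist_force: [-0.0, 0.3, 0.6]
opening: 0.0879
at [0.45   0.2113 0.1413] [-3.1410e+00  9.0000e-04  1.1593e+00] F [-0.05  0.29  0.57] open 0.0879 t 1.25
row [-0.016  0.028  3.377] [-0.005  0.009 -0.   ]
```

View pics/w1.png

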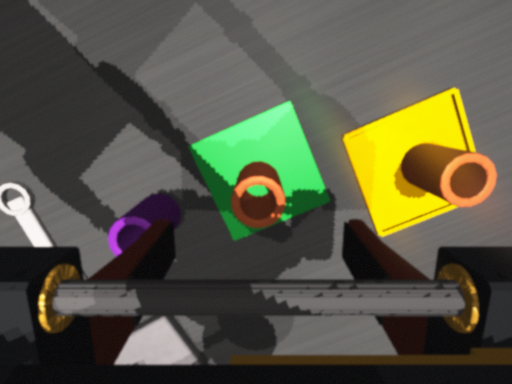

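The wrist picture shows the mat bushing's rim at about (258,201), midway between the fingers. The tray bushing is at (467,180) and the purple one at (130,235).

```bash
cat > wr.py <<'E'
from h import *
from scipy.spatial.transform import Rotation as Ro
def wpts(s,o):
    K=s['K'];d=s['depth'];v,u=np.indices(d.shape)
    P=np.stack([(u-K[0,2])/K[0,0]*d,(v-K[1,2])/K[1,1]*d,d],-1)
    H=s['hand_eye'];T=P@H[:3,:3].T+H[:3,3]
    return T@Ro.from_euler('xyz',o['ee_rot']).as_matrix().T+o['ee_pos']
E
python3 - <<'E'
from wr import *;from fit import top
s=dict(np.load('w1.npz'));o=readout.get_obs();W=wpts(s,o)
print(top(W,(.4505,.2105),.066,.085,.035),o['ee_pos'])
print(top(W,(.494,.354),.066,.085,.035))
E
```

```text
(array([0.4496, 0.2121, 0.02  ]), array([0.4489, 0.2124, 0.0739]), 1497) [0.44992312 0.21178217 0.1415192 ]
(array([0.4938, 0.3543, 0.0204]), array([0.4928, 0.3538, 0.0731]), 1930)
```

```bash
python3 -m handwheel '[[[0,0,1.2,0,0,0],[0,0,2.4,0,0,0],[0,0,3.35,0,0,0],[0,0,3.35,0,0,0],[0,0,3.35,0,0,0]]]' 0
python3 -m handwheel '[[[0,0,0,0,0,0],[0,0,0,0,0,0],[0,0,0,0,0,0],[0,0,0,0,0,0],[0,0,0,0,0,0],[0,0,0,0,0,0],[0,0,0,0,0,0]]]' 0.7
```

```text
time: 1.8
ee_pos: [0.4495, 0.2129, 0.0418]
ee_rot: [-3.141, 0.001, 1.163]
wrist_force: [-0.6, 0.3, -0.2]
opening: 0.0879
time: 2.5
ee_pos: [0.4493, 0.2124, 0.0418]
ee_rot: [-3.141, 0.002, 1.162]
wrist_force: [-1.1, -0.7, 1.1]
opening: 0.0398
```

```bash
python3 -m handwheel '[[[0,0,-1.5,0,0,0],[0,0,-3,0,0,0],[0,0,-4.5,0,0,0],[0,0,-6,0,0,0],[0,0,-6.3,0,0,0],[0,0,-6.3,0,0,0]]]' 0.7
python3 to.py .5805 .142 .23
python3 - <<'E'
from wr import *
o=readout.get_obs()
s=snap('wrist','w2.png');np.savez('w2.npz',**s)
W=wpts(s,o);from fit import top
im=s['image'];print(top(W,(.581,.14),.125,.155,.06))
s=snap('side','s2.png')
E
```

```text
time: 3.1
ee_pos: [0.45, 0.2129, 0.2309]
ee_rot: [3.141, 0.0, 1.162]
wrist_force: [0.6, -0.1, -6.4]
opening: 0.04
at [0.45   0.2129 0.2309] [3.1410e+00 5.0000e-04 1.1622e+00] F [ 0.57 -0.07 -6.37] open 0.04 t 3.1
row [-0.439  4.931  0.032] [0.006 0.005 0.   ]
(array([0.5797, 0.1417, 0.0397]), array([0.5645, 0.1478, 0.1405]), 2846)
```

View pics/w2.png

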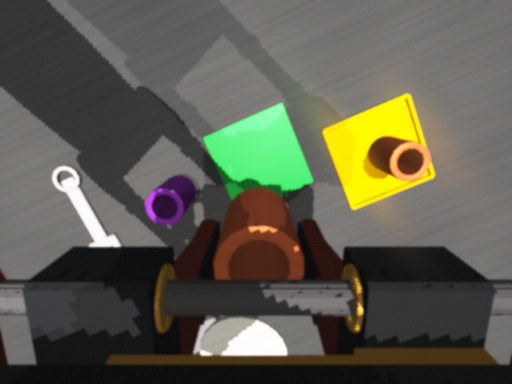

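```bash
python3 to.py .5793 .1440 .23
python3 -m handwheel '[[[-0.4,1.5,0,0,0,0],[-0.4,3,0,0,0,0],[-0.4,4.2,0,0,0,0],[-0.4,4.85,0,0,0,0],[-0.4,4.85,0,0,0,0],[-0.4,4.85,0,0,0,0]]]' 0.7
python3 to.py .5793 .1440 .185
```

```text
at [0.4488 0.2124 0.2271] [-3.1375  0.0052  1.1622] F [ 0.01 -0.21 -6.66] open 0.0401 t 3.2
row [-0.363  4.897 -0.115] [-0.039  0.05  -0.   ]
time: 3.8
ee_pos: [0.5765, 0.1433, 0.2226]
ee_rot: [-3.132, 0.009, 1.162]
wrist_force: [-0.5, 0.5, -6.7]
opening: 0.0402
at [0.5765 0.1433 0.2226] [-3.1319  0.0086  1.1618] F [-0.46  0.5  -6.73] open 0.0402 t 3.8
row [0.068 0.088 1.252] [-0.093  0.082 -0.   ]
```

```bash
python3 -m handwheel '[[[0.07,0.09,0.4,-0.1,0.08,0],[0.07,0.09,0.8,-0.1,0.08,0],[0.07,0.09,1.05,-0.1,0.08,0],[0.07,0.09,1.05,-0.1,0.08,0]]]' 0.7
python3 to.py .5793 .1440 .165
```

```text
time: 4.2
ee_pos: [0.5781, 0.1443, 0.1888]
ee_rot: [-3.139, 0.002, 1.162]
wrist_force: [-0.1, 0.2, -6.7]
opening: 0.0401
at [0.5781 0.1443 0.1888] [-3.1391e+00  2.3000e-03  1.1624e+00] F [-0.11  0.17 -6.69] open 0.0401 t 4.2
row [0.009 0.043 0.793] [-0.024  0.022 -0.   ]
```

```bash
python3 -m handwheel '[[[0,0.04,0.15,0,0,0],[0,0.04,0.3,0,0,0],[0,0.04,0.45,-0.02,0.02,0],[0,0.04,0.6,-0.02,0.02,0],[0,0.04,0.6,-0.02,0.02,0]]]' 0.7
python3 to.py .5793 .1440 .163
```

```text
time: 4.7
ee_pos: [0.5792, 0.1441, 0.1708]
ee_rot: [3.142, -0.001, 1.163]
wrist_force: [1.1, 1.1, -2.3]
opening: 0.0401
at [0.5792 0.1441 0.1708] [ 3.1416e+00 -6.0000e-04  1.1627e+00] F [ 1.07  1.13 -2.29] open 0.0401 t 4.7
row [-0.002  0.003  0.26 ] [ 0.    -0.005 -0.   ]
```

```bash
python3 -m handwheel '[[[0,0,0.1,0,0,0],[0,0,0.2,0,0,0],[0,0,0.27,0,0,0],[0,0,0.27,0,0,0],[0,0,0.27,0,0,0]]]' 0.7
python3 - <<'E'
from h import *
s=snap('side');cv2.imwrite('pics/s3.png',cv2.resize(s['image'][90:230,170:360,::-1],(760,560),interpolation=2))
E
```

```text
time: 5.2
ee_pos: [0.5794, 0.1442, 0.1629]
ee_rot: [3.141, -0.001, 1.163]
wrist_force: [-0.5, 2.3, -1.6]
opening: 0.04
```

View pics/s3.png

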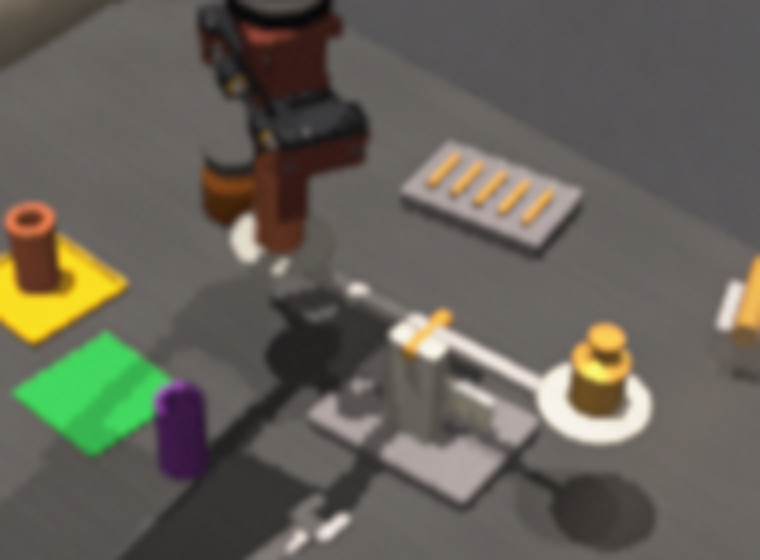

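The picture shows the bushing standing on the pan at about (280,240) with the beam nearly level, so I release it.

```bash
python3 -m handwheel '[[[0,0,0,0,0,0],[0,0,0,0,0,0],[0,0,0,0,0,0],[0,0,0,0,0,0],[0,0,0,0,0,0]]]' 0.25
python3 -m handwheel '[[[0,0,0,0,0,0],[0,0,0,0,0,0],[0,0,0,0,0,0],[0,0,0,0,0,0],[0,0,0,0,0,0],[0,0,0,0,0,0],[0,0,0,0,0,0],[0,0,0,0,0,0],[0,0,0,0,0,0],[0,0,0,0,0,0],[0,0,0,0,0,0],[0,0,0,0,0,0]]]'
python3 -m handwheel '[[[0,0,0,0,0,0],[0,0,0,0,0,0],[0,0,0,0,0,0],[0,0,0,0,0,0],[0,0,0,0,0,0],[0,0,0,0,0,0],[0,0,0,0,0,0],[0,0,0,0,0,0],[0,0,0,0,0,0],[0,0,0,0,0,0],[0,0,0,0,0,0],[0,0,0,0,0,0]]]'
cat > beam.py <<'E'
from h import *
import sys
from fit import top
for n in('scene','side'):
    s=snap(n,f'{n}_{sys.argv[1]}.png');W=world(s)
    im=cv2.cvtColor(s['image'],cv2.COLOR_RGB2HSV)
    # weight pan disc (white) level vs empty pan
    wh=(im[:,:,1]<40)&(im[:,:,2]>150)
    for nm,c in(('wpan',(.612,-.14)),('pan',(.58,.142))):
        m=wh&(np.hypot(W[:,:,0]-c[0],W[:,:,1]-c[1])<.045)&(W[:,:,2]>.085)&(W[:,:,2]<.15)
        if m.sum()<5: print(n,nm,'none');continue
        print(n,nm,m.sum(),W[m].mean(0).round(4))
    print(n,'bush',top(W,(.58,.144),.16,.24,.035,sel=(im[:,:,0]<12)&(im[:,:,1]>100)))
    cv2.imwrite(f'pics/{n}_{sys.argv[1]}c.png',cv2.resize(s['image'][(110 if n=="scene" else 90):(250 if n=="scene" else 230),(200 if n=="scene" else 170):(390 if n=="scene" else 360),::-1],(760,560),interpolation=2))
E
python3 beam.py a
python3 - <<'E'
from h import *
from fit import top
for n in('scene','side'):
    s=dict(np.load(n+'0.npz'));W=world(s);im=cv2.cvtColor(s['image'],cv2.COLOR_RGB2HSV);wh=(im[:,:,1]<40)&(im[:,:,2]>150)
    m=wh&(np.hypot(W[:,:,0]-.612,W[:,:,1]+.14)<.045)&(W[:,:,2]>.085)&(W[:,:,2]<.15);print('start wpan',n,W[m].mean(0))
E
```

```text
time: 5.75
ee_pos: [0.5795, 0.144, 0.1631]
ee_rot: [3.141, -0.001, 1.162]
wrist_force: [0.3, 1.2, -0.2]
opening: 0.0658
time: 6.95
ee_pos: [0.5795, 0.144, 0.1631]
ee_rot: [3.141, -0.001, 1.163]
wrist_force: [-0.2, 0.1, -0.2]
opening: 0.0659
time: 8.15
ee_pos: [0.5795, 0.144, 0.1631]
ee_rot: [3.141, -0.001, 1.163]
wrist_force: [-0.3, 0.1, -0.0]
opening: 0.0659
scene wpan 340 [ 0.6215 -0.141   0.1365]
scene pan 27 [0.5622 0.1393 0.1099]
scene bush (array([0.5829, 0.1542, 0.0249]), array([0.5805, 0.1473, 0.1724]), 127)
side wpan 252 [ 0.6047 -0.1397  0.1375]
side pan 63 [0.5561 0.1542 0.108 ]
side bush (array([0.5756, 0.1467, 0.0341]), array([0.5705, 0.1544, 0.1716]), 109)
start wpan scene [ 0.62368018 -0.13869088  0.10473302]
start wpan side [ 0.60331777 -0.13803812  0.10534522]
```

View pics/side_ac.png

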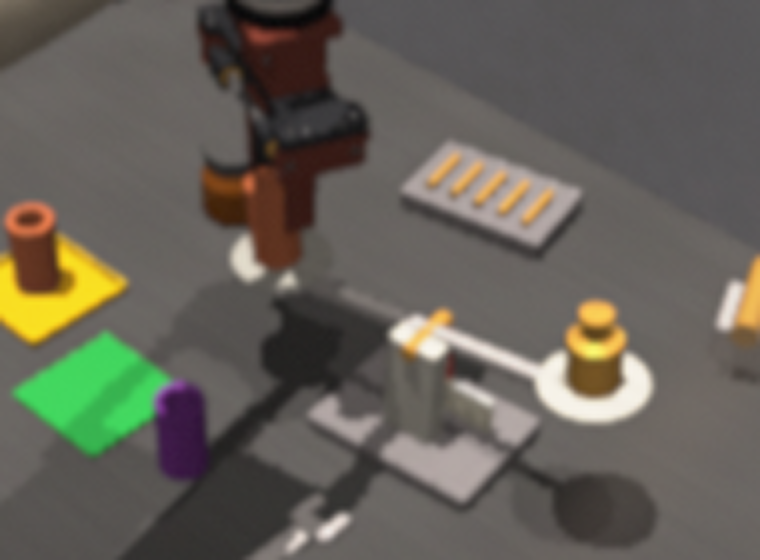

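Run:
```python
from wr import *
from fit import top
o=readout.get_obs();print(o['ee_pos'])
s=snap('wrist','w4.png');W=wpts(s,o);im=cv2.cvtColor(s['image'],cv2.COLOR_RGB2HSV)
print(top(W,(.5795,.146),.155,.2,.03,sel=(im[:,:,0]<14)&(im[:,:,1]>100)))
```

```text
[0.57945704 0.14403752 0.16308401]
(array([0.5765, 0.1525, 0.0207]), array([0.5764, 0.1529, 0.1739]), 4288)
```

View pics/w4.png

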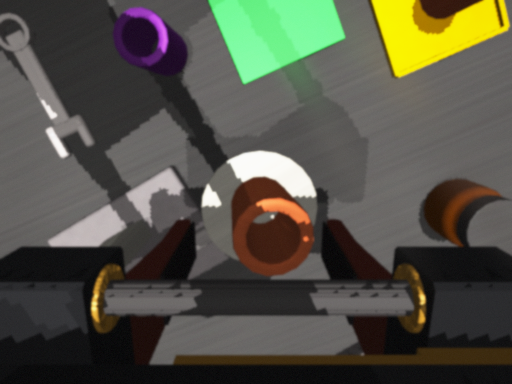

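The side and wrist pictures show the weight's pan up (z 0.105 before, 0.137 now) and the bushing's pan down, a tilt of about +0.1. The bushing is **heavy, so it goes on the red block**. Nothing touches the bushing (wrist force about 0). Next I check that the beam is still and work out the regrasp in line with the tilt.

```bash
python3 beam.py b
python3 - <<'E'
from wr import *
from fit import top
o=readout.get_obs()
s=snap('wrist');W=wpts(s,o);im=cv2.cvtColor(s['image'],cv2.COLOR_RGB2HSV)
sel=(im[:,:,0]<14)&(im[:,:,1]>100)
# top ring: points within 12..20 mm of the axis
c=np.array([.5765,.1525]);r=np.hypot(W[:,:,0]-c[0],W[:,:,1]-c[1]);m=sel&(r>.0135)&(r<.0195)&(W[:,:,2]>.168)&(W[:,:,2]<.19)
p=W[m]
for _ in range(4):
    q=p.mean(0);n=np.linalg.svd(p-q,full_matrices=False)[2][2];n*=np.sign(n[2]);p=p[abs((p-q)@n)<.0025]
print('ring',q,n,len(p))
n=np.array([-.013,.099,.995]);n/=np.linalg.norm(n)
tgt=np.array([.5765,.1527,.1770])-.032*n
Rt=Ro.from_rotvec(np.cross([0,0,1],n)/np.linalg.norm(np.cross([0,0,1],n))*np.arccos(n[2]))*Ro.from_euler('xyz',[np.pi,0,o['ee_rot'][2]])
R=Ro.from_euler('xyz',o['ee_rot'])
print('row',R.inv().apply(tgt-o['ee_pos'])/.03,(R.inv()*Rt).as_rotvec(degrees=True)/6,o['time'])
E
```

```text
scene wpan 342 [ 0.6214 -0.1409  0.1364]
scene pan 28 [0.5621 0.1384 0.1097]
scene bush (array([0.582 , 0.1552, 0.0257]), array([0.5807, 0.1471, 0.1727]), 126)
side wpan 253 [ 0.6048 -0.1395  0.1373]
side pan 64 [0.5564 0.1545 0.1081]
side bush (array([0.5788, 0.1461, 0.0329]), array([0.5701, 0.1541, 0.1717]), 110)
ring [0.57657168 0.15340742 0.17797955] [-0.01655003  0.09904542  0.99494528] 2374
row [ 0.13385312 -0.15119532  0.59830076] [-4.83439044e-01 -8.29018045e-01 -5.24547921e-04] 8.4
```

```bash
python3 -m handwheel '[[[0.13,-0.15,0,-0.24,-0.41,0],[0.13,-0.15,0.2,-0.48,-0.83,0],[0.13,-0.15,0.4,-0.48,-0.83,0],[0.13,-0.15,0.58,-0.48,-0.83,0],[0.13,-0.15,0.58,-0.48,-0.83,0],[0.13,-0.15,0.58,-0.48,-0.83,0]]]'
python3 - <<'E'
from wr import *
o=readout.get_obs();R=Ro.from_euler('xyz',o['ee_rot'])
s=snap('wrist','w5.png');W=wpts(s,o);im=cv2.cvtColor(s['image'],cv2.COLOR_RGB2HSV)
sel=(im[:,:,0]<14)&(im[:,:,1]>100)
T=R.inv().apply((W-o['ee_pos']).reshape(-1,3)).reshape(W.shape)  # tool coords
m=sel&(np.hypot(T[:,:,0],T[:,:,1])<.03)&(abs(T[:,:,2]+.032)<.004)
c,r=cv2.minEnclosingCircle(T[m][:,:2].astype(np.float32));print('ring centre in tool',c,r,T[m].mean(0),o['ee_pos'],o['wrist_force'])
E
```

```text
time: 9.05
ee_pos: [0.5769, 0.1489, 0.1455]
ee_rot: [3.091, 0.086, 1.16]
wrist_force: [-0.2, 0.7, 0.9]
opening: 0.0658
ring centre in tool (0.0013757318956777453, -0.0008490264881402254) 0.019747862592339516 [ 0.00141267 -0.00908842 -0.03241349] [0.57690549 0.14890797 0.14552861] [-0.24688381  0.71829973  0.87326721]
```

```bash
python3 -m handwheel '[[[0.046,-0.03,0,0,0,0],[0.046,-0.03,0,0,0,0],[0.046,-0.03,0,0,0,0],[0.046,-0.03,0,0,0,0],[0.046,-0.03,0,0,0,0],[0.046,-0.03,0,0,0,0],[0.046,-0.03,0,0,0,0]]]' 0.7
python3 -m handwheel '[[[0,0,0,0,0,0],[0,0,0,0,0,0]]]' 0.7
python3 to.py .5793 .155 .24
```

```text
time: 9.8
ee_pos: [0.5767, 0.1505, 0.1456]
ee_rot: [3.091, 0.086, 1.159]
wrist_force: [0.1, -0.6, -0.3]
opening: 0.0399
time: 10.0
ee_pos: [0.5767, 0.1505, 0.1457]
ee_rot: [3.091, 0.086, 1.159]
wrist_force: [-0.2, 0.2, 0.2]
opening: 0.0397
at [0.5767 0.1505 0.1457] [3.0906 0.0857 1.1594] F [-0.2   0.18  0.18] open 0.0397 t 10.0
row [-0.097  0.178 -3.143] [0.487 0.818 0.021]
```

```bash
python3 -m handwheel '[[[0,0,-0.3,0,0,0],[0,0,-0.8,0,0,0],[0,0,-1.5,0,0,0],[0,0,-2.2,0,0,0],[-0.1,0.18,-3.14,0.49,0.82,0.02],[-0.1,0.18,-3.14,0.49,0.82,0.02],[-0.1,0.18,-3.14,0.49,0.82,0.02]]]' 0.7
python3 to.py .434 -.19 .24 0
```

```text
time: 10.7
ee_pos: [0.5796, 0.1543, 0.2401]
ee_rot: [3.141, 0.001, 1.158]
wrist_force: [0.2, 0.5, -7.6]
opening: 0.0402
at [0.5796 0.1543 0.2401] [3.1406e+00 9.0000e-04 1.1581e+00] F [ 0.19  0.52 -7.64] open 0.0402 t 10.7
row [-12.46    0.158   0.014] [1.4000e-02 2.0000e-03 1.1059e+01]
```

```bash
python3 to.py .480 -.21 .20
```

```text
at [0.5796 0.1543 0.2401] [3.1406e+00 9.0000e-04 1.1581e+00] F [ 0.19  0.52 -7.64] open 0.0402 t 10.7
row [-12.454   1.829   1.349] [0.01  0.008 0.   ]
```

```bash
python3 -m handwheel '[[[-1.5,0.2,0,0,0,0],[-3,0.4,0,0,0,0],[-4.5,0.6,0,0,0,0],[-6,0.8,0,0,0,0],[-7.5,1.1,0.2,0,0,0],[-9,1.3,0.4,0,0,0],[-10.5,1.5,0.7,0,0,0],[-11.7,1.7,1.1,0,0,0],[-12.4,1.83,1.3,0,0,0],[-12.45,1.83,1.3,0,0,0],[-12.45,1.83,1.3,0,0,0],[-12.45,1.83,1.3,0,0,0]]]' 0.7
python3 - <<'E'
from wr import *
from fit import top
o=readout.get_obs();s=snap('wrist','w6.png');np.savez('w6.npz',**s,ep=o['ee_pos'],er=o['ee_rot']);W=wpts(s,o)
print(o['ee_pos'],o['ee_rot'])
print('pillar',top(W,(.433,-.19),.078,.095,.03))
o=readout.get_obs();print(o['ee_pos'])
E
```

```text
time: 11.9
ee_pos: [0.4802, -0.2086, 0.2008]
ee_rot: [-3.141, 0.001, 1.16]
wrist_force: [-0.5, 0.3, -6.3]
opening: 0.0399
[ 0.48023524 -0.20863084  0.20081507] [-3.14131667e+00  8.72013716e-04  1.15963976e+00]
pillar (array([ 0.4333, -0.1894,  0.0118]), array([ 0.4331, -0.1892,  0.0845]), 627)
[ 0.48041808 -0.20866307  0.20127548]
```

View pics/w6.png

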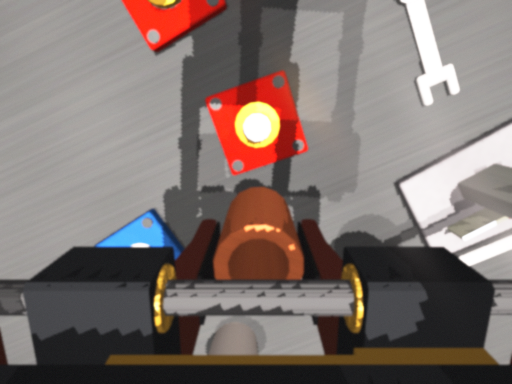

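The wrist view shows the chosen red post's pillar at (258,126), clear of the held bushing at (258,245). Next I measure the held bushing in the tool frame.

Run:
```python
from wr import *
from scipy.optimize import least_squares
s=dict(np.load('w6.npz'));o=dict(ee_pos=np.zeros(3),ee_rot=np.zeros(3));T=wpts(s,o)
im=cv2.cvtColor(s['image'],cv2.COLOR_RGB2HSV);sel=(im[:,:,0]<14)&(im[:,:,1]>100)&(s['depth']>0)
sel[:,:205]=0;sel[:,315:]=0
m=sel&(np.hypot(T[:,:,0],T[:,:,1])<.035)&(T[:,:,2]>-.05)&(T[:,:,2]<.045)
p=T[m];print(len(p),np.percentile(p[:,2],[1,10,50,90,99]))
# outer wall: -y side (camera side), fit cylinder of r=20mm with tilt
w=p[(p[:,2]>-.026)&(p[:,2]<.036)];w=w[np.hypot(w[:,0],w[:,1])>.0165]
def f(q):
    c=w[:,:2]-(q[:2]+np.outer(w[:,2],q[2:]));return np.hypot(*c.T)-.02
r=least_squares(f,[0,0,0,0],loss='soft_l1',f_scale=.0007);print('wall',r.x.round(4),np.std(r.fun),len(w))
t=p[(p[:,2]<-.0290)];print('top z med',np.median(t[:,2]),len(t))
t=t[np.hypot(t[:,0],t[:,1])<.03];
from cv2 import minEnclosingCircle
for lo in(-.036,-.034):
  k=t[abs(t[:,2]-np.median(t[:,2]))<.002];print(minEnclosingCircle(k[:,:2].astype(np.float32)),k[:,1].min(),k[:,1].max(),k[:,0].min(),k[:,0].max())
```

```text
7087 [-0.03446864 -0.03235209 -0.01776348  0.01548984  0.03235701]
wall [ 0.0006  0.0008 -0.0022  0.0046] 0.0023426016443648034 2497
top z med -0.03198214825502525 2360
((0.0009788727620616555, -0.006515221204608679), 0.02376464195549488) -0.01957964351303155 0.0066196865846542136 -0.022269965576141845 0.024350840833102932
((0.0009788727620616555, -0.006515221204608679), 0.02376464195549488) -0.01957964351303155 0.0066196865846542136 -0.022269965576141845 0.024350840833102932
```

```bash
python3 to.py .4327 -.1895 .137
```

```text
at [ 0.4804 -0.2087  0.2013] [3.1410e+00 9.0000e-04 1.1599e+00] F [ 0.46  0.25 -5.88] open 0.0399 t 11.95
row [-0.048 -1.715  2.142] [0.006 0.009 0.   ]
```

```bash
python3 -m handwheel '[[[0,-0.9,0,0,0,0],[-0.05,-1.7,0.4,0,0,0],[-0.05,-1.71,1.2,0,0,0],[-0.05,-1.71,1.8,0,0,0],[-0.05,-1.71,2.1,0,0,0],[-0.05,-1.71,2.1,0,0,0],[-0.05,-1.71,2.1,0,0,0]]]' 0.7
python3 to.py .4327 -.1895 .128
python3 - <<'E'
from h import *
for n,b in(('scene',(150,180,230,260)),('side',(245,215,335,285))):
    s=snap(n);a=s['image'][b[1]:b[3],b[0]:b[2],::-1];cv2.imwrite(f'pics/{n}7.png',cv2.resize(a,None,fx=5,fy=5,interpolation=2))
E
```

```text
time: 12.65
ee_pos: [0.4333, -0.1894, 0.1392]
ee_rot: [3.14, 0.001, 1.161]
wrist_force: [-0.5, 0.0, -4.9]
opening: 0.0398
at [ 0.4333 -0.1894  0.1392] [3.1400e+00 1.0000e-03 1.1607e+00] F [-0.53  0.01 -4.92] open 0.0398 t 12.65
row [-0.011 -0.017  0.372] [0.015 0.01  0.   ]
```

View pics/scene7.png

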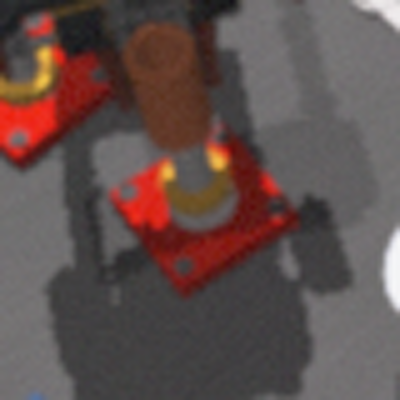

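View pics/side7.png

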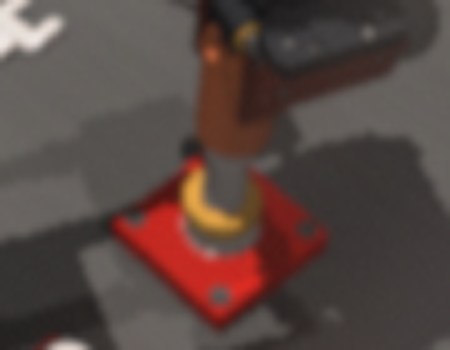

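Both crops show the bushing in line over the pillar. In the scene view the bushing is at (175,90) and the pillar at (195,165). I go down gently in short steps and watch the force.

```bash
python3 -m handwheel '[[[-0.01,-0.02,0.2,0,0,0],[-0.01,-0.02,0.35,0,0,0],[-0.01,-0.02,0.5,0,0,0],[-0.01,-0.02,0.55,0,0,0],[-0.01,-0.02,0.55,0,0,0]]]' 0.7
python3 to.py .4327 -.1895 .118
```

```text
time: 13.25
ee_pos: [0.4326, -0.1897, 0.1226]
ee_rot: [3.14, 0.001, 1.16]
wrist_force: [0.0, 0.4, -6.2]
opening: 0.0401
at [ 0.4326 -0.1897  0.1226] [3.1400e+00 1.0000e-03 1.1602e+00] F [ 0.02  0.37 -6.18] open 0.0401 t 13.25
row [0.008 0.    0.152] [0.015 0.01  0.   ]
```

```bash
python3 -m handwheel '[[[0,0,0.07,0,0,0],[0,0,0.14,0,0,0],[0,0,0.14,0,0,0]]]' 0.7
python3 -m handwheel '[[[0,0,0.07,0,0,0],[0,0,0.1,0,0,0],[0,0,0.1,0,0,0]]]' 0.7
python3 to.py .4327 -.1895 .11
```

```text
time: 13.55
ee_pos: [0.4324, -0.1896, 0.118]
ee_rot: [3.141, 0.001, 1.16]
wrist_force: [1.1, -0.4, -6.3]
opening: 0.0402
time: 13.85
ee_pos: [0.4324, -0.1896, 0.1147]
ee_rot: [3.141, 0.001, 1.16]
wrist_force: [-0.6, 0.6, -5.9]
opening: 0.0397
at [ 0.4324 -0.1896  0.1147] [3.1409e+00 1.0000e-03 1.1602e+00] F [-0.58  0.59 -5.91] open 0.0397 t 13.85
row [0.008 0.009 0.158] [0.007 0.009 0.   ]
```

It is threaded about 7 mm with no contact force. I continue down to just above the collar.

```bash
python3 -m handwheel '[[[0,0,0.15,0,0,0],[0,0,0.3,0,0,0],[0,0,0.4,0,0,0],[0,0,0.4,0,0,0]]]' 0.7
python3 -m handwheel '[[[0,0,0.15,0,0,0],[0,0,0.3,0,0,0],[0,0,0.4,0,0,0],[0,0,0.4,0,0,0]]]' 0.7
python3 to.py .4327 -.1895 .068
```

```text
time: 14.25
ee_pos: [0.432, -0.1894, 0.1018]
ee_rot: [-3.141, 0.001, 1.16]
wrist_force: [0.7, -0.1, -5.4]
opening: 0.04
time: 14.65
ee_pos: [0.4316, -0.1892, 0.089]
ee_rot: [-3.14, 0.001, 1.16]
wrist_force: [-0.9, -0.4, -6.2]
opening: 0.04
at [ 0.4316 -0.1892  0.089 ] [-3.1396e+00  7.0000e-04  1.1602e+00] F [-0.86 -0.36 -6.24] open 0.04 t 14.65
row [0.006 0.039 0.701] [-0.019  0.007 -0.   ]
```

```bash
python3 -m handwheel '[[[0,0.04,0.08,0,0,0],[0,0.04,0.16,-0.02,0,0],[0,0.04,0.24,-0.02,0,0],[0,0.04,0.32,-0.02,0,0],[0,0.04,0.4,-0.02,0,0]]]' 0.7
python3 to.py .4326 -.1895 .068
```

```text
time: 15.15
ee_pos: [0.4332, -0.1899, 0.0783]
ee_rot: [3.14, 0.001, 1.16]
wrist_force: [-1.4, 0.9, 3.6]
opening: 0.0396
at [ 0.4332 -0.1899  0.0783] [3.1396e+00 9.0000e-04 1.1602e+00] F [-1.43  0.91  3.56] open 0.0396 t 15.15
row [ 0.007 -0.023  0.342] [0.019 0.008 0.   ]
```

The push is about 10 N, so the collar is sliding.

```bash
python3 -m handwheel '[[[0,-0.02,0.07,0,0,0],[0,-0.02,0.14,0,0,0],[0,-0.02,0.21,0,0,0],[0,-0.02,0.21,0,0,0]]]' 0.7
python3 to.py .4326 -.1895 .068
```

```text
time: 15.55
ee_pos: [0.4328, -0.1898, 0.0717]
ee_rot: [3.139, 0.001, 1.16]
wrist_force: [1.3, -0.0, 0.7]
opening: 0.0397
at [ 0.4328 -0.1898  0.0717] [3.1390e+00 9.0000e-04 1.1602e+00] F [ 1.35 -0.03  0.7 ] open 0.0397 t 15.55
row [ 0.006 -0.011  0.125] [0.025 0.008 0.   ]
```

```bash
python3 -m handwheel '[[[0,-0.01,0.05,0,0,0],[0,-0.01,0.08,0,0,0],[0,-0.01,0.08,0,0,0]]]' 0.7
python3 to.py .4326 -.1895 .068
```

```text
time: 15.85
ee_pos: [0.4327, -0.1898, 0.0693]
ee_rot: [3.139, 0.001, 1.16]
wrist_force: [1.3, 0.5, 2.2]
opening: 0.04
at [ 0.4327 -0.1898  0.0693] [3.1385e+00 8.0000e-04 1.1602e+00] F [1.27 0.46 2.18] open 0.04 t 15.85
row [ 0.006 -0.008  0.043] [0.029 0.008 0.   ]
```

```bash
python3 -m handwheel '[[[0,0,0.03,0,0,0],[0,0,0.06,0,0,0],[0,0,0.06,0,0,0]]]' 0.7
python3 to.py .4326 -.1895 .068
```

```text
time: 16.15
ee_pos: [0.433, -0.1899, 0.0683]
ee_rot: [3.138, 0.001, 1.16]
wrist_force: [-0.5, 1.0, 5.9]
opening: 0.04
at [ 0.433  -0.1899  0.0683] [3.1376e+00 9.0000e-04 1.1603e+00] F [-0.45  1.05  5.94] open 0.04 t 16.15
row [ 0.006 -0.017  0.011] [0.038 0.008 0.   ]
```

```bash
python3 -m handwheel '[[[0,0,0.03,0.02,0,0],[0,0,0.05,0.04,0,0],[0,0,0.05,0.04,0,0]]]' 0.7
python3 - <<'E'
from h import *
from loc import masks,comps
s=snap('side','s8.png');W=world(s)
comps(s,W,masks(s['image'])['brass']&(np.hypot(W[:,:,0]-.433,W[:,:,1]+.19)<.05),5)
a=s['image'][215:285,245:335,::-1];cv2.imwrite('pics/s8c.png',cv2.resize(a,None,fx=6,fy=6,interpolation=2))
E
```

```text
time: 16.45
ee_pos: [0.4332, -0.19, 0.0683]
ee_rot: [3.141, 0.001, 1.16]
wrist_force: [-1.6, 0.6, 9.8]
opening: 0.0399
   px [288. 263.] 20 med [ 0.417 -0.199  0.029] lo [ 0.413 -0.208  0.025] hi [ 0.426 -0.184  0.033]
```

View pics/s8c.png

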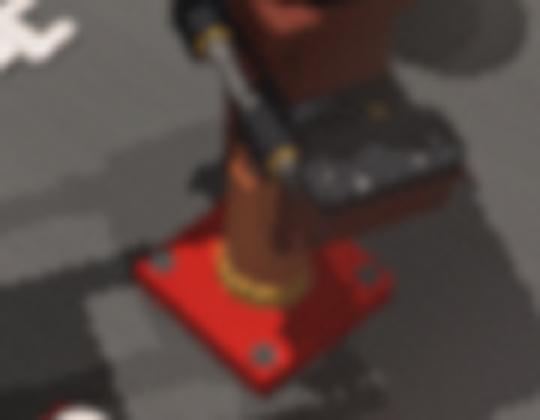

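At (265,285) the collar is flat on the block with the bushing on it. The force rises to 16 N with no further travel, so the collar is home and I release.

```bash
python3 -m handwheel '[[[0,0,-0.03,0,0,0],[0,0,-0.03,0,0,0],[0,0,-0.03,0,0,0],[0,0,-0.03,0,0,0],[0,0,-0.03,0,0,0]]]' 0.15
python3 -m handwheel '[[[0,0,-0.5,0,0,0],[0,0,-1.2,0,0,0],[0,0,-2.2,0,0,0],[0,0,-3.5,0,0,0],[0,0,-4,0,0,0],[0,0,-4,0,0,0]]]' 0.15
python3 - <<'E'
from wr import *
from fit import top
from loc import masks,comps
o=readout.get_obs();s=snap('wrist','w9.png');W=wpts(s,o);print(o['ee_pos'],o['wrist_force'])
print('bush',top(W,(.433,-.19),.093,.11,.03));print('pillar',top(W,(.433,-.19),.078,.09,.0125))
print('tray is checked in side/scene')
for n in('scene','side'):
    s=snap(n,n+'9.png');W=world(s)
    print(n,'bush',top(W,(.433,-.19),.092,.11,.035),'tray',top(W,(.494,.354),.066,.085,.035))
    comps(s,W,masks(s['image'])['brass']&(np.hypot(W[:,:,0]-.433,W[:,:,1]+.19)<.05),5)
E
```

```text
time: 17.0
ee_pos: [0.4331, -0.1899, 0.0688]
ee_rot: [3.141, 0.001, 1.16]
wrist_force: [-0.0, 0.8, 0.1]
opening: 0.0734
time: 17.6
ee_pos: [0.4342, -0.1904, 0.192]
ee_rot: [3.136, 0.001, 1.16]
wrist_force: [-0.1, 0.1, -0.5]
opening: 0.0746
[ 0.43416999 -0.19038266  0.19204629] [-0.12356372  0.0956055  -0.51887359]
bush (array([ 0.4337, -0.1899,  0.0201]), array([ 0.4332, -0.1895,  0.0998]), 1204)
pillar (array([ 0.4334, -0.1896,  0.0118]), array([ 0.4341, -0.1896,  0.0847]), 504)
tray is checked in side/scene
scene bush (array([ 0.436 , -0.1907,  0.0216]), array([ 0.4358, -0.1915,  0.0981]), 103) tray (array([0.4973, 0.3512, 0.0206]), array([0.4973, 0.3506, 0.0718]), 68)
   px [188. 150.] 5 med [ 0.438 -0.146  0.298] lo [ 0.435 -0.15   0.297] hi [ 0.44  -0.141  0.301]
   px [182. 150.] 8 med [ 0.431 -0.158  0.302] lo [ 0.429 -0.161  0.299] hi [ 0.436 -0.153  0.305]
side bush (array([ 0.4327, -0.1886,  0.0212]), array([ 0.4327, -0.1896,  0.0986]), 133) tray (array([0., 0., 0.]), array([nan, nan, nan]), 0)
   px [315. 185.] 8 med [ 0.435 -0.233  0.332] lo [ 0.432 -0.233  0.321] hi [ 0.436 -0.231  0.339]
   px [288. 263.] 21 med [ 0.417 -0.2    0.029] lo [ 0.414 -0.207  0.024] hi [ 0.427 -0.184  0.032]fit.py:8: RuntimeWarning: Mean of empty slice.
  return np.round([cx,cy,rr],4),W[m].mean(0).round(4),len(p)
  ret = um.true_divide(
```

View pics/side9.png

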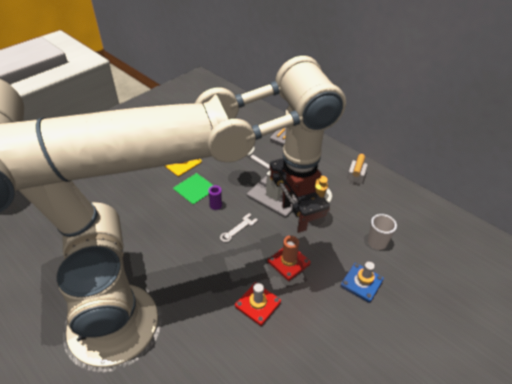

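View pics/w9.png

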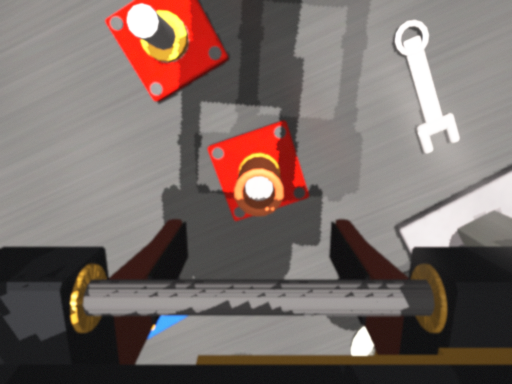

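The wrist view shows the bushing on the red pillar at (258,188), with its top at 0.0998 m where 0.100 m is home. The fingers are clear, so I hand in.

```bash
python3 -c "
from plant import manip
print(manip.finish_job())"
```

```text
the job is handed in; nothing more can be done
None
```

The bushing from the green mat is the heavy kind. It now stands on the pillar of the red block farther from the base, let go, with the brass collar pushed home. I handed the job in after about 18 s of the 72 s; no verdict is reported.

- **Weighing:** with the bushing let go, the weight's pan rose from z 0.105 to 0.137 m, a tilt of about +0.1. Two readings agreed to 0.2 mm, so the beam had settled.
- **Seating:** the bushing went onto the pillar with no sideways force. The push on the collar was about 10 N while it slid. It reached 16 N when the travel stopped, at the height expected for fully home.
- **Last checks:** the bushing's top was at 0.0998 m in the wrist view, against 0.100 m for home. The scene and side views read 0.098 to 0.099 m, within their 2 mm calibration. The collar lay flat on the block, the gripper was clear and the wrist force was about 0.5 N.
- **Left alone:** in the last scene view the other bushing still stood in the yellow tray, but the arm hid it from the side camera. I never reached for the wrench, cup or jar, but I did not measure where they ended up.

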